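Load the two plug-in radio modules into the test frame

ROBOT

A 7-joint arm with a two-finger parallel gripper is mounted at the origin on the work surface. World frame = base frame: x ahead of the robot, y to its left, z up, the work surface at z = 0. Lengths are in m, angles in rad, forces in N, time in s.
With the tool pointing down it reaches from about 0.425 to 0.925 m from the base axis. Payload 6.8 kg.
Tool frame: the origin (TCP) lies midway between the tips of the shut fingers; the grasp point (between the pads) lies r.grip_point_offset behind it (r.grip_point_offset is the distance from the TCP to the grasp point, in m); z points along the fingers, y is the direction in which the jaws open and shut (so a half turn about z gives the same grasp; the last joint's range is limited). The gripper opens to 85 mm and grips with 20 to 120 N. Pads are 22 mm wide; open, the fingers measure 114 mm over their backs; the gripper's body (76 mm by 85 mm) begins 54 mm behind the grasp point. The pads swing forward as they close: fully open they stand 13 mm farther back than shut.
Start: joints at [1.056, 0.477, 0.022, 1.555, -0.011, 1.109, -0.083], TCP at [0.267, -0.62, 0.231] pointing down, gripper open.
Joint ranges: [-2.96, 2.96], [-0.34, 2.1], [-1.41, 1.46], [0.24, 2.44], [-1.37, 4.51], [0.17, 1.92], [-2.96, 2.96]. Speed limits (rad/s): [2.39, 2.39, 3.14, 3.14, 3.14, 3.14, 3.14].

INTERFACE

Orientations are given as a rotation vector (axis times angle).
In Python, from bench import r gives the robot as it stands. The module is installed in compiled form; this text tells all that it offers.
- The arm moves only by the tool play_rows, never from a script. Its argument "deltas" is a list of rows, each a list of 3 entries, a list of its own where there are three numbers: the finger opening in mm, from 0 to 85.4, then the shift along the tool's x, y, z in mm, then the turn, a rotation vector about the tool's x, y, z in rad. A call has 1 to 8 rows; each row is the pose to reach, as a shift and turn from the pose measured when the call began, along the tool's axes at that moment; what a row does not reach only later rows make up. A row lasts 1/8 s, in which the tool goes at most 62.5 mm and 10.7 degrees, less where a joint would pass 70% of its speed; a pose out of reach is approached as far as the arm can. A call with a gripper value outside its range is refused whole. The fingers move at their own pace and stop on an object; "squeeze" is the grip in N (left out, the last holds). Time passes only in rows, so rows that repeat a pose let the fingers close. It gives the time, the measured TCP pose, the force and the opening at its end, in the units of the state.
- r.get_obs(): the state, without advancing time (a new reading comes with each control period).
- r.grab_frame(name): name is "scene" or "top" or "wrist"; returns (picture, depth): 400x640x3 uint8, red, green, blue; 400x640 float32, m along the optical axis (not along the pixel's ray), 0 where there is no reading.
- r.camera_model(name): a dict with "mtx" (3x3 intrinsics, pixels), "rvec" (rotation vector, rad) and "tvec" (3), from world to camera coordinates, as OpenCV has them; the wrist camera has in their place "T_tool_cam" (4x4, takes a point from camera to tool coordinates, whose origin is the TCP and whose axes are the flange's). Camera axes: x right, y down, z forward; pixel columns grow to the right and rows downward; lengths in m; the calibration is good to about 2 mm. A picture is of the moment at which its call begins: read the wrist's pose just before it. camera_model takes no time and is no camera call.
- r.hand_in(): hands the job in, once; it reports no verdict.
The state is a dict: "clock": time; "joints": joint angles; "qvel": joint speeds; "tau": joint torques, N m; "tcp_pos": TCP position; "orientation": TCP orientation; "contact_force": force on the tool from outside, world axes, zero at the start; "moment": the same for the moment, N m; "grip_width": finger opening in m.
Only numpy, scipy, OpenCV 4.12 (cv2) and the standard library are available. Lean on these libraries where they do the work, as an engineer would, in place of code of your own. Each camera call takes 0.05 s, during which the arm holds its last target. There are 200 camera calls.

TASK

Take the slim and the wide plug-in module from their leaning stands and stand each one upright in the bay of the test frame that fits it, connector edge towards the backplane, then slide each straight back under the ledge until it is fully home, flush against the backplane. Be gentle: do not drop or ram the modules, and leave the other things on the bench where they are.

Things in the scene. Friction and masses are not known exactly. Their poses are not given: they have to be found in the camera images.
- slim: Slim module, loose: aluminium box 80 (x) x 24 (y) x 140 mm (z), 0.24-0.46 kg. Origin: centre of underside. +x: flat connector edge (black strip). Edge -x: dark bow handle, 20 mm out, 41-99 mm up; bare metal from 100 mm up can be gripped across y. Starts leaning in stand_a: foot on ledge, big face on backrest, z 35 deg from vertical towards stand -x (away from the robot), x along stand +y.
- wide: Wide module, loose: aluminium box 80 (x) x 40 (y) x 140 mm (z), 0.35-0.65 kg. Origin: centre of underside. +x: flat connector edge (black strip). Edge -x: dark bow handle, 20 mm out, 41-99 mm up; bare metal from 100 mm up can be gripped across y. Starts leaning in stand_b: foot on ledge, big face on backrest, z 35 deg from vertical towards stand -x (away from the robot), x along stand +y.
- slim_edge (a point): Middle of the lower end of the slim module's connector edge: 40 mm along its x from its origin. Axes as the module's.
- wide_edge (a point): Middle of the lower end of the wide module's connector edge: 40 mm along its x from its origin. Axes as the module's.
- frame: Fixed test frame, grey steel. Base 160 (x) x 170 x 10 mm, origin under its centre. Backplane face at x +70, 170 high. Two bays along x between rails 30 mm above the base, x -80 to +70, open in front (-x) and on top: narrow at y +47, broad at y -47. A ledge juts 20 mm over both (x +50 to +70, 158-166 high), 8 mm above a standing module: stand modules in front of it, then slide them under.
- slim_home (a point): Point on the backplane's face at the floor of the slim module's bay (the narrow one, at frame y +47 mm, x +70 mm, height 10 mm, 27 mm wide): where the middle of the lower end of its connector edge ends when home. Axes as the frame's. Rails 8 mm thick.
- wide_home (a point): Point on the backplane's face at the floor of the wide module's bay (the broad one, at frame y -47 mm, x +70 mm, height 10 mm, 43 mm wide): where the middle of the lower end of its connector edge ends when home. Axes as the frame's. Rails 8 mm thick.
- stand_a: One of two identical fixed plywood leaning stands, the slim module's. Origin under centre of base 130 x 90 x 10 mm. Backrest 64 wide, 75 long, 8 thick, tilted 35 deg, top towards -x; ledge 50 deep, square to it; they meet at x +15, height 21 mm. The module lies within 10 mm of its middle and overtops the backrest by 65 mm. Stands and frame swap left, middle, right places.
- stand_b: One of two identical fixed plywood leaning stands, the wide module's. Origin under centre of base 130 x 90 x 10 mm. Backrest 64 wide, 75 long, 8 thick, tilted 35 deg, top towards -x; ledge 50 deep, square to it; they meet at x +15, height 21 mm. The module lies within 10 mm of its middle and overtops the backrest by 65 mm. Stands and frame swap left, middle, right places.
- solder_spool: Bystander, loose: grey spool, 54 mm across, 50 mm high, standing about 88 mm to the +y side of stand_a's middle. Origin under its centre.
- spray_can: Bystander, loose: steel can, 52 mm across, 150 mm high, standing about 87 mm to the +y side of stand_b's middle. Origin under its centre.
- walkie: Bystander, loose: black handheld radio lying flat, 55 x 115 x 34 mm with a 70 mm stub aerial along +y. Origin under its case's centre.
- screwdriver: Bystander, loose: screwdriver with a black handle, about 200 mm, lying beside the frame along its x, about 112 mm to its +y side.
- multimeter: Bystander, loose: grey hand multimeter lying flat, 150 x 75 x 36 mm. Origin under its centre.
- mug: Bystander, loose: white mug, 76 mm across, 90 mm high, handle at its +y. Origin under its centre.

How it is judged:
At the end, for the whole second after the job is handed in: Both modules stand in their own bays (slim in the narrow, wide in the broad) on the base plate (within 4 mm), upright within 0.06 rad, square to the frame within 0.06 rad, sideways within 4 mm of the bay's middle, connector edge within 4 mm of the backplane's face, released and at rest (x of slim_edge in the frame of slim_home between -0.004 and 0.003 m and y of slim_edge in the frame of slim_home between -0.004 and 0.004 m and z of slim_edge in the frame of slim_home between -0.004 and 0.004 m and angle between each of slim, wide's own z axis and vertical below 0.06 rad and angle between the x axis of each of slim, wide and the x axis of frame, either way round below 0.06 rad and linear speed of each of slim, wide below 0.02 m/s and x of wide_edge in the frame of wide_home between -0.004 and 0.003 m and y of wide_edge in the frame of wide_home between -0.004 and 0.004 m and z of wide_edge in the frame of wide_home between -0.004 and 0.004 m); the robot touches nothing.
It fails at once if one of the six bystanding objects is moved by more than 20 mm (distance of any of solder_spool, spray_can, walkie, screwdriver, multimeter, mug from where it was at the start of the episode above 0.02 m).
It fails at once if a module is dropped: it moves faster than 0.5 m/s while no finger touches it ((linear speed of slim above 0.5 m/s and contact force between the fingers and slim below 0.1 N) or (linear speed of wide above 0.5 m/s and contact force between the fingers and wide below 0.1 N)).
It fails at once if a module is rammed against the test frame with more than 60 N (contact force between any of slim, wide and frame above 60 N).
It also fails if it takes over 69 s, if anything falls off the work surface, if the arm or the gripper's body presses on something with over 40 N, if the wrist force passes 120 N, or if a joint passes its speed limit or range.

## Working session

There is one attempt and no reset: what is moved stays moved. The work goes in short steps, Python scripts to look and compute and a tool call to move; the robot and the scene stay as the last step left them, time stands still between calls to the robot, and variables do not carry over. Pictures are saved under pics/ and viewed, about 8 in all and at most 12, crops included, and the job is handed in when it is done.

Besides the shell and the picture viewer there is one more tool, called after "Call:" as name([rows], argument=value, ...), one row to a line, values as JSON. play_rows: Moves the arm, as the interface text tells. Its arguments: {"type":"object","properties":{"deltas":{"type":"array"},"squeeze":{"type":"number"}},"required":["deltas"]}

```bash
mkdir -p pics
cat > h.py <<'E'
import numpy as np, cv2
from scipy.spatial.transform import Rotation as R
from bench import r
def grab(n):
    o=r.get_obs(); im,d=r.grab_frame(n); m=r.camera_model(n); K=np.array(m["mtx"],float)
    if n=="wrist":
        T=np.eye(4);T[:3,:3]=R.from_rotvec(o["orientation"]).as_matrix();T[:3,3]=o["tcp_pos"]; T=T@np.array(m["T_tool_cam"])
    else:
        C=np.eye(4);C[:3,:3]=R.from_rotvec(np.ravel(m["rvec"])).as_matrix();C[:3,3]=np.ravel(m["tvec"]);T=np.linalg.inv(C)
    v,u=np.mgrid[:400,:640]
    P=np.stack([(u-K[0,2])/K[0,0]*d,(v-K[1,2])/K[1,1]*d,d],-1)@T[:3,:3].T+T[:3,3]
    P[d==0]=np.nan
    return im,d,P,K,T
E
python3 - <<'E'
from h import *
o=r.get_obs(); print(o, r.grip_point_offset)
for n in("scene","top"):
    im,d,P,K,T=grab(n); cv2.imwrite(f"pics/{n}0.png",im[:,:,::-1]); np.savez(f"{n}0.npz",im=im,P=P); print(n,K[0,0],T.round(3))
print(np.array(r.camera_model("wrist")["T_tool_cam"]).round(3))
E
```

```text
{'clock': 0.0, 'joints': array([ 1.05589167,  0.4777983 ,  0.02234175,  1.55645945, -0.01151085,
        1.10932271, -0.08309383]), 'qvel': array([-2.09743387e-03, -1.03118085e-03,  7.94170126e-04,  2.00528996e-03,
        1.91168082e-05,  1.12157503e-03, -4.13658605e-04]), 'tau': array([ 5.14277672e-04, -5.96448576e+01,  1.60779074e+00, -2.81194103e+01,
        1.23992699e-02,  9.48830915e-03,  7.23557918e-06]), 'tcp_pos': array([ 0.26682958, -0.61936335,  0.2303236 ]), 'orientation': array([-3.07506809e+00, -6.34280787e-01,  7.88001053e-04]), 'contact_force': array([ 0.65375656,  0.02951327, -0.18690661]), 'moment': array([ 0.0272705 , -0.01682246, -0.0010112 ]), 'grip_width': 0.08530316576532469} 0.0187
scene 416.41736106828455 [[-0.195  0.81  -0.553  1.082]
 [ 0.981  0.154 -0.12   0.095]
 [-0.012 -0.565 -0.825  0.849]
 [ 0.     0.     0.     1.   ]]
top 463.9003644805374 [[ 0.018 -0.995  0.1    0.447]
 [-1.    -0.02  -0.021 -0.016]
 [ 0.023 -0.1   -0.995  1.216]
 [ 0.     0.     0.     1.   ]]
[[ 0.    -0.958 -0.286  0.072]
 [ 1.     0.    -0.    -0.   ]
 [ 0.    -0.286  0.958 -0.143]
 [ 0.     0.     0.     1.   ]]
```

View pics/top0.png

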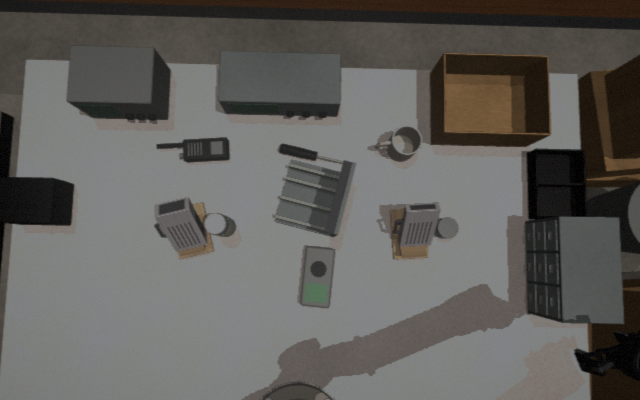

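View pics/scene0.png

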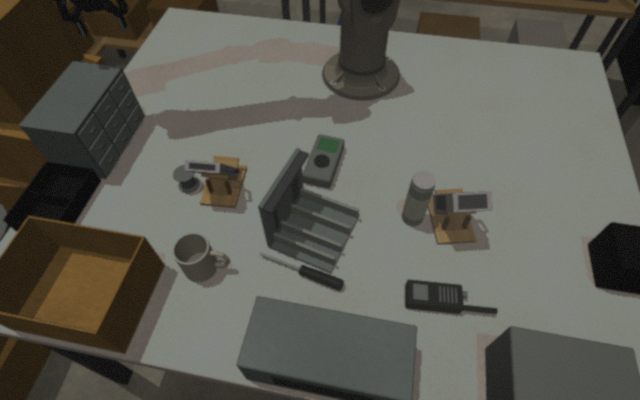

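Top view: wide in stand_b at about (183,228), slim in stand_a at (418,228). The frame is at (315,195), its backplane to the right (world -y) and the narrow bay far from the robot. I'll fit box models to the point clouds.

```bash
cat > fit.py <<'E'
from h import *
from scipy.optimize import least_squares
# boxes: (min,max) in object frame, metres
def B(*a): a=np.array(a,float)/1000; return a[0::2],a[1::2]
FRAME=[B(-80,80,-85,85,0,10),B(70,80,-85,85,0,170),B(50,70,-85,85,158,166)]+[B(-80,70,a,a+8,10,40) for a in(25.5,60.5,-33.5,-76.5)]
SL=[B(-40,40,-12,12,0,140)]; WD=[B(-40,40,-20,20,0,140)]
def sdf(p,bs):
    out=[]
    for lo,hi in bs:
        q=np.abs(p-(lo+hi)/2)-(hi-lo)/2
        out.append(np.linalg.norm(np.maximum(q,0),axis=-1)+np.minimum(q.max(-1),0))
    return np.min(out,0)
LEAN=R.from_euler('y',-35,degrees=True)*R.from_euler('z',90,degrees=True) # module axes in stand axes
def pose(kind,s):
    """s=x,y,yaw(frame/stand)[,slide along mx, dz] -> R,t of object"""
    Rz=R.from_euler('z',s[2])
    if kind=="frame": return Rz,np.array([s[0],s[1],s[3]])
    Rm=Rz*LEAN; th=.024 if kind=="slim" else .040
    c=np.array([s[0],s[1],0])+Rz.apply([.015,0,.021])
    return Rm,c+Rm.apply([0,-th/2,0])+np.array([0,0,s[3]])
def fit(kind,P,s0,n=3,rad=None):
    bs=dict(frame=FRAME,slim=SL,wide=WD)[kind]; s=np.array(s0,float)
    for w in np.geomspace(.03,.006,n+2):
        Rm,t=pose(kind,s); p=Rm.inv().apply(P-t); k=(abs(sdf(p,bs))<w)
        if kind!="frame": k&=(p[:,0]>-.043)
        f=lambda s:sdf(pose(kind,s)[0].inv().apply(P[k]-pose(kind,s)[1]),bs)
        s=least_squares(f,s,loss='soft_l1',f_scale=.002).x
    res=f(s); return s,k.sum(),np.sqrt(np.mean(res**2)),np.median(res)
def cl(P,c,rad,zmin=.012):
    p=P.reshape(-1,3); k=np.isfinite(p).all(1); p=p[k]
    return p[(np.hypot(p[:,0]-c[0],p[:,1]-c[1])<rad)&(p[:,2]>zmin)]
E
python3 - <<'E'
from fit import *
D={n:np.load(f"{n}0.npz")["P"] for n in("top","scene")}
for n,(u,v) in dict(frame=(315,195),wide=(183,228),slim=(418,228)).items(): print(n,np.nanmedian(D["top"][v-2:v+3,u-2:u+3],axis=(0,1)).round(3))
print("table",[np.nanmedian(D["top"][v-4:v+4,u-4:u+4],axis=(0,1)).round(4) for u,v in((250,180),(370,230),(120,300))])
f0=D["top"][195,315]; w0=D["top"][228,183]; s0=D["top"][228,418]
for name in("top","scene","both"):
    P=D[name].reshape(-1,3) if name!="both" else np.vstack([D[k].reshape(-1,3) for k in D])
    print(name)
    for kind,c,y in(("frame",f0,np.radians(-107)),("wide",w0,np.pi+.25),("slim",s0,np.pi-.05)):
        print(kind,*[np.round(a,4) for a in fit(kind,cl(P,c,.15),[c[0]-(0.02 if kind!="frame" else 0),c[1],y,0])])
E
```

```text
frame [ 0.596 -0.034  0.011]
wide [0.499 0.278 0.111]
slim [ 0.51  -0.284  0.096]
table [array([0.6354, 0.1395, 0.0008]), array([ 0.5093, -0.179 ,  0.0006]), array([3.181e-01, 4.606e-01, 2.000e-04])]
top
frame [ 0.5904 -0.0252 -1.8123  0.0028] 2671 0.0018 -0.0002
wide [4.986e-01 2.858e-01 3.402e+00 1.100e-03] 1978 0.0014 -0.0
slim [ 5.0260e-01 -2.8660e-01  3.2209e+00  1.2000e-03] 1543 0.0015 0.0
scene
frame [ 5.993e-01 -1.680e-02 -1.814e+00  9.000e-04] 4336 0.002 -0.0003
wide [ 5.0000e-01  2.8700e-01  3.4076e+00 -9.0000e-04] 1246 0.0017 0.0002
slim [ 5.049e-01 -2.852e-01  3.217e+00 -1.400e-03] 706 0.002 0.0002
both
frame [ 0.5986 -0.0168 -1.8151  0.0029] 6802 0.0024 -0.0004
wide [4.9830e-01 2.8630e-01 3.4038e+00 7.0000e-04] 3209 0.0015 0.0
slim [ 5.024e-01 -2.860e-01  3.219e+00  8.000e-04] 2203 0.0016 0.0002
```

```bash
cat > plan.py <<'E'
from fit import *
def cur():
    o=r.get_obs(); return R.from_rotvec(o["orientation"]),np.array(o["tcp_pos"]),o
def delta(Rt,tt):
    Rc,tc,o=cur(); return (Rc.inv().apply(tt-tc)*1000).round(1),(Rc.inv()*Rt).as_rotvec().round(4)
FLIP=R.from_matrix(np.array([[-1,0,0],[0,1,0],[0,0,-1.]]))  # tool axes in module axes
def tool(Rm,t,gx,h): # tool pose gripping module (Rm,t)
    Rt=Rm*FLIP; return Rt,t+Rm.apply([gx,0,h])+Rt.apply([0,0,r.grip_point_offset])
E
python3 - <<'E'
from plan import *
P=np.load("top0.npz")["P"]
for u,v in((575,270),(537,270),(557,180),(490,100),(447,228),(280,85),(222,225)): print(u,v,P[v,u].round(3))
for k,s in(("slim",[.5028,-.2862,3.219,0]),("wide",[.4986,.2862,3.403,0])):
    Rm,t=pose(k,s); Rt,tt=tool(Rm,t,-.006,.118); print(k,t.round(3),tt.round(4),Rt.as_matrix().round(2))
    print("pre",tt-Rt.apply([0,0,.08]))
    if k=="slim": print(delta(R.identity()*cur()[0],np.array([.5,-.4,.42])),delta(Rt,tt-Rt.apply([0,0,.09])),delta(Rt,tt))
E
```

```text
575 270 [ 0.418 -0.624  0.169]
537 270 [ 0.414 -0.582  0.079]
557 180 [ 0.651 -0.681  0.004]
490 100 [ 0.867 -0.504  0.003]
447 228 [ 0.514 -0.369  0.052]
280 85 [0.854 0.058 0.112]
222 225 [0.505 0.18  0.151]
slim [ 0.478 -0.288  0.028] [ 0.5344 -0.2777  0.1092] [[-0.08  0.82 -0.57]
 [ 1.    0.06 -0.04]
 [-0.   -0.57 -0.82]]
pre [ 0.58011485 -0.27418526  0.17475688]
(array([ 300.9, -109.6, -189.4]), array([0., 0., 0.])) (array([ 429.7, -191.2,   47.7]), array([ 0.5279, -0.3794, -1.2002])) (array([ 380.9, -207.8,  121.5]), array([ 0.5279, -0.3794, -1.2002]))
wide [0.468 0.278 0.032] [0.5218 0.2986 0.1138] [[-0.26  0.79 -0.55]
 [ 0.97  0.21 -0.15]
 [-0.   -0.57 -0.82]]
pre [0.5660809  0.31046411 0.17934549]
```

Call:
play_rows([
  [85, [0, 0, -60], [0, 0, 0]],
  [85, [10, -5, -120], [0, 0, -0.12]],
  [85, [60, -25, -150], [0.06, -0.05, -0.27]],
  [85, [120, -55, -150], [0.15, -0.11, -0.42]],
  [85, [180, -80, -150], [0.22, -0.16, -0.55]],
  [85, [240, -105, -140], [0.28, -0.2, -0.7]],
  [85, [300, -135, -130], [0.35, -0.25, -0.82]],
  [85, [360, -160, -120], [0.42, -0.3, -0.95]],
], squeeze=80)

```text
clock: 1.1
tcp_pos: [0.5223, -0.3426, 0.3531]
orientation: [-2.124, -1.755, 0.515]
contact_force: [1.2, -1.0, -0.4]
grip_width: 0.085
```

```bash
cat >> plan.py <<'E'
S=[.5028,-.2862,3.219,0]; W=[.4986,.2862,3.403,0]
def grasp(k,back=0,up=0,gx=-.006,h=.118,s=None):
    Rm,t=pose(k,s or(S if k=="slim" else W)); Rt,tt=tool(Rm,t,gx,h); return Rt,tt-Rt.apply([0,0,back])+[0,0,up]
E
python3 - <<'E'
from plan import *
print(delta(*grasp("slim",.09,.08)),cur()[2]["joints"].round(2))
E
```

```text
(array([84.3, 85.1, 50.7]), array([ 0.106 , -0.079 , -0.2463])) [ 0.52  0.6  -0.22  1.18  0.25  1.86  0.13]
```

Call:
play_rows([
  [85, [30, 30, 30], [0.04, -0.03, -0.08]],
  [85, [60, 60, 50], [0.07, -0.05, -0.16]],
  [85, [84, 85, 51], [0.106, -0.079, -0.246]],
  [85, [84, 85, 51], [0.106, -0.079, -0.246]],
])

```text
clock: 1.6
tcp_pos: [0.5868, -0.2697, 0.259]
orientation: [-1.795, -1.956, 0.616]
contact_force: [-0.2, 0.6, 0.4]
grip_width: 0.0847
```

Run:
```python
from plan import *
print(delta(*grasp("slim",.09,.08)),cur()[2]["joints"].round(2))
im,d,P,K,T=grab("wrist"); cv2.imwrite("pics/w1.png",im[:,:,::-1]); 
p=cl(P,(.5,-.29),.14); print(len(p), fit("slim",p,S))
```

```text
(array([-3.9, -3.4, -2.5]), array([-0.0042, -0.0004,  0.0083])) [ 0.39  0.76 -0.27  1.15  0.32  1.86  0.21]
28185 (array([ 5.01452471e-01, -2.86969275e-01,  3.21883803e+00,  6.68776597e-04]), np.int64(3408), np.float64(0.0011303317062436407), np.float64(-0.00012056018277768754))
```

View pics/w1.png

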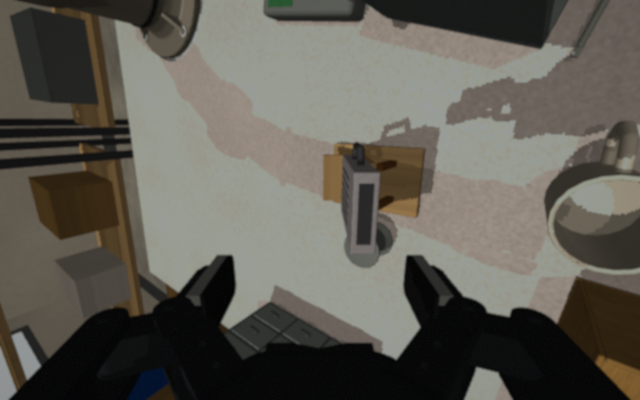

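The wrist view shows the slim module end-on at (362,205), between the fingers (235 to 405). The wrist fit agrees with the fixed cameras to about 1 mm.

```bash
sed -i 's/^S=\[.*; W/S=[.5018,-.2867,3.219,.0005]; W/' plan.py
python3 - <<'E'
from plan import *
for b in(.09,.05,0): print(delta(*grasp("slim",b)))
E
```

```text
(array([-2.1, 43.4, 64. ]), array([-0.0025, -0.    ,  0.003 ]))
(array([ -2.1,  43.5, 104. ]), array([-0.0025, -0.    ,  0.003 ]))
(array([ -2.1,  43.6, 154. ]), array([-0.0025, -0.    ,  0.003 ]))
```

Call:
play_rows([
  [85, [-1, 22, 32], [0, 0, 0]],
  [85, [-2, 43.5, 64], [-0.002, 0, 0.003]],
  [85, [-2, 43.5, 85], [-0.002, 0, 0.003]],
  [85, [-2, 43.5, 105], [-0.002, 0, 0.003]],
  [85, [-2, 43.5, 105], [-0.002, 0, 0.003]],
])

```text
clock: 2.28
tcp_pos: [0.5595, -0.2778, 0.1499]
orientation: [-1.809, -1.947, 0.618]
contact_force: [-0.3, 0.4, 0.8]
grip_width: 0.0852
```

Run:
```python
from plan import *
print(delta(*grasp("slim",0)),cur()[2]["joints"].round(2))
```

```text
(array([ 1.6,  1.8, 47.8]), array([-0.0026, -0.001 , -0.0032])) [ 0.42  0.81 -0.27  1.31  0.33  1.65  0.16]
```

Call:
play_rows([
  [85, [1.5, 1.8, 18], [-0.002, 0, -0.003]],
  [85, [1.5, 1.8, 36], [-0.002, 0, -0.003]],
  [85, [1.5, 1.8, 48], [-0.002, 0, -0.003]],
  [60, [1.5, 1.8, 48], [-0.002, 0, -0.003]],
  [45, [1.5, 1.8, 48], [-0.002, 0, -0.003]],
  [33, [1.5, 1.8, 48], [-0.002, 0, -0.003]],
  [28, [1.5, 1.8, 48], [-0.002, 0, -0.003]],
], squeeze=60)

```text
clock: 3.15
tcp_pos: [0.5337, -0.2782, 0.1098]
orientation: [-1.807, -1.952, 0.615]
contact_force: [0.7, 0.6, -0.6]
grip_width: 0.0281
```

Run:
```python
from plan import *
print(delta(*grasp("slim",0)),cur()[2]["joints"].round(2))
```

```text
(array([ 0. , -0.2,  0.3]), array([ 0.0001, -0.0007, -0.0002])) [ 0.43  0.82 -0.27  1.41  0.35  1.56  0.15]
```

Call:
play_rows([
  [25, [0, 0, 0], [0, 0, 0]],
  [20, [0, 0, 0], [0, 0, 0]],
  [15, [0, 0, 0], [0, 0, 0]],
  [15, [0, 0, 0], [0, 0, 0]],
], squeeze=80)

```text
clock: 3.65
tcp_pos: [0.534, -0.2782, 0.1101]
orientation: [-1.807, -1.952, 0.614]
contact_force: [1.9, 0.2, 1.7]
grip_width: 0.0232
```

Call:
play_rows([
  [15, [0, -3, -4], [0, 0, 0]],
  [15, [0, -9, -12], [0, 0, 0]],
  [15, [0, -18, -26], [0, 0, 0]],
  [15, [0, -32, -46], [0, 0, 0]],
  [15, [0, -50, -71], [0, 0, 0]],
  [15, [0, -68, -98], [0, 0, 0]],
  [15, [0, -86, -123], [0, 0, 0]],
  [15, [0, -86, -123], [0, 0, 0]],
])

```text
clock: 4.65
tcp_pos: [0.5354, -0.2785, 0.2641]
orientation: [-1.813, -1.956, 0.611]
contact_force: [0.5, -0.4, -2.8]
grip_width: 0.023
```

Run:
```python
from plan import *
Rc,tc,o=cur(); print(o["contact_force"],o["grip_width"],o["joints"].round(2))
D={n:np.load(f"{n}0.npz")["P"] for n in("top","scene")}
for n in D:
  for y in(-.008,-.017,-.025):
   for zm in(.005,.018,.06):
    s,k,e,m=fit("frame",cl(D[n],(.59,-.02),.14,zm),[.596,y,-1.814,0]); print(n,zm,s.round(4),k,e.round(5))
```

```text
[ 0.47581986 -0.40473401 -2.77447964] 0.02301911834572742 [ 0.43  0.67 -0.28  1.3   0.31  1.79  0.21]
top 0.005 [ 5.9050e-01 -2.4800e-02 -1.8107e+00  1.2000e-03] 4306 0.00205
top 0.018 [ 0.5909 -0.0252 -1.811   0.0086] 1840 0.00221
top 0.06 [ 5.8960e-01 -2.4400e-02 -1.8063e+00  1.3000e-03] 998 0.00167
top 0.005 [ 5.9050e-01 -2.4800e-02 -1.8107e+00  1.2000e-03] 4306 0.00205
top 0.018 [ 5.9070e-01 -2.4900e-02 -1.8092e+00  1.6000e-03] 1830 0.00185
top 0.06 [ 5.8960e-01 -2.4400e-02 -1.8063e+00  1.3000e-03] 998 0.00167
top 0.005 [ 5.9050e-01 -2.4800e-02 -1.8107e+00  1.2000e-03] 4306 0.00205
top 0.018 [ 5.9070e-01 -2.4900e-02 -1.8092e+00  1.6000e-03] 1830 0.00185
top 0.06 [ 5.8960e-01 -2.4400e-02 -1.8063e+00  1.3000e-03] 998 0.00167
scene 0.005 [ 5.9930e-01 -1.6800e-02 -1.8139e+00 -2.0000e-04] 6362 0.00187
scene 0.018 [ 5.9920e-01 -1.6700e-02 -1.8147e+00  4.0000e-04] 3867 0.00205
scene 0.06 [ 0.59   -0.0243 -1.8114 -0.    ] 1802 0.00092
scene 0.005 [ 5.9930e-01 -1.6800e-02 -1.8139e+00 -2.0000e-04] 6362 0.00187
scene 0.018 [ 5.9920e-01 -1.6700e-02 -1.8147e+00  4.0000e-04] 3867 0.00205
scene 0.06 [ 5.9280e-01 -1.5400e-02 -1.8175e+00 -1.0000e-04] 1678 0.00208
scene 0.005 [ 5.9710e-01 -2.6100e-02 -1.8109e+00 -1.0000e-04] 6515 0.00158
scene 0.018 [ 5.9690e-01 -2.6000e-02 -1.8116e+00  2.0000e-04] 4013 0.00167
scene 0.06 [ 0.59   -0.0243 -1.8114 -0.    ] 1802 0.00092
```

```bash
cat >> plan.py <<'E'
F=[.590,-.0245,-1.811,0]
def place(k,x,z,dy=0,dx=0,f=None,gx=-.006,h=.118): # edge at frame x, bottom at world z
    f=f or F; Rz=R.from_euler('z',f[2]); t=np.array([f[0],f[1],0])+Rz.apply([x-.04+dx,(.047 if k=="slim" else -.047)+dy,z])
    return tool(Rz,t,gx,h)
E
python3 - <<'E'
from plan import *
D=np.load("scene0.npz")["P"]
print(fit("frame",cl(D,(.59,-.02),.14,.005),[.590,-.0245,-1.811,0]))
Rt,tt=place("slim",.04,.22); print(tt,delta(Rt,tt), delta(cur()[0],cur()[1]+[0,0,.07]))
from scipy.spatial.transform import Slerp
Rc,tc,_=cur()
sl=Slerp([0,1],R.concatenate([Rc,Rt]))
for a in(.25,.5,.75,1):
  p=tc+(tt-tc)*a; p[2]=max(p[2],.335 if a<1 else .32); print(a,delta(sl(a),p))
E
```

```text
(array([ 5.90165384e-01, -2.43762322e-02, -1.81143799e+00, -5.70932624e-05]), np.int64(6275), np.float64(0.0013796046242633558), np.float64(-7.532257131359632e-05))
[ 0.63707801 -0.02985358  0.3193    ] (array([ 240. ,   67.5, -114.2]), array([-0.5983,  0.0978,  0.3065])) (array([ -0.2, -39.7, -57.6]), array([0., 0., 0.]))
0.25 (array([ 59.9, -15.5, -75.5]), array([-0.1496,  0.0245,  0.0766]))
0.5 (array([119.9,   9.2, -92.7]), array([-0.2992,  0.0489,  0.1532]))
0.75 (array([ 180. ,   33.9, -110. ]), array([-0.4488,  0.0734,  0.2298]))
1 (array([ 240. ,   67.1, -114.8]), array([-0.5983,  0.0978,  0.3065]))
```

Call:
play_rows([
  [15, [0, -20, -29], [0, 0, 0]],
  [15, [0, -40, -58], [0, 0, 0]],
  [15, [30, -28, -70], [-0.08, 0.012, 0.04]],
  [15, [60, -15, -76], [-0.15, 0.025, 0.077]],
  [15, [90, -3, -84], [-0.225, 0.037, 0.115]],
  [15, [120, 9, -93], [-0.3, 0.049, 0.153]],
  [15, [150, 21, -102], [-0.375, 0.061, 0.19]],
  [15, [180, 34, -110], [-0.45, 0.073, 0.23]],
])

```text
clock: 5.65
tcp_pos: [0.6115, -0.0911, 0.3345]
orientation: [-2.317, -1.963, 0.168]
contact_force: [0.0, -0.3, -2.0]
grip_width: 0.0233
```

Run:
```python
from plan import *
print(delta(*place("slim",.04,.20)),cur()[2]["joints"].round(2))
```

```text
(array([65.3, 20.1, 31.3]), array([-0.1474,  0.0245,  0.0751])) [ 0.27  0.42 -0.32  1.43  0.12  1.46 -0.22]
```

Call:
play_rows([
  [15, [30, 9, 5], [-0.075, 0.012, 0.038]],
  [15, [55, 17, 15], [-0.13, 0.02, 0.065]],
  [15, [65, 20, 25], [-0.147, 0.0245, 0.075]],
  [15, [65, 20, 31], [-0.147, 0.0245, 0.075]],
  [15, [65, 20, 31], [-0.147, 0.0245, 0.075]],
])

```text
clock: 6.28
tcp_pos: [0.6362, -0.0312, 0.2987]
orientation: [-2.471, -1.938, 0.004]
contact_force: [0.1, -0.9, -3.1]
grip_width: 0.023
```

```bash
cat >> plan.py <<'E'
def inhand(k,P,T,g=None,gx=-.006,h=.118):
    """module pose in tool frame from wrist cloud: returns edge/rotation offsets (module axes) wrt nominal grip"""
    Rc,tc,o=cur(); Rm=Rc*FLIP.inv(); t0=tc-Rc.apply([0,0,r.grip_point_offset])-Rm.apply([gx,0,h])
    p=P.reshape(-1,3); p=p[np.isfinite(p).all(1)]; q=Rm.inv().apply(p-t0)   # nominal module frame
    bs=SL if k=="slim" else WD; hw=bs[0][1][1]
    q=q[(abs(q[:,1])<hw+.012)&(q[:,0]>-.05)&(q[:,0]<.05)&(q[:,2]>-.01)&(q[:,2]<.15)]
    s=np.zeros(6)
    for w in(.012,.008,.005):
        f0=lambda s,q:sdf(R.from_rotvec(s[3:]).inv().apply(q-s[:3]),bs)
        kk=abs(f0(s,q))<w; s=least_squares(lambda s:np.r_[f0(s,q[kk])*1000,s*[50,50,50,20,20,20]],s,loss='soft_l1').x
    return s,kk.sum(),q
E
python3 - <<'E'
from plan import *
print(delta(*place("slim",.04,.20)))
im,d,P,K,T=grab("wrist"); cv2.imwrite("pics/w2.png",im[:,:,::-1]); np.savez("w2.npz",P=P,im=im)
s,n,q=inhand("slim",P,T); print(s.round(4),n,len(q))
print(fit("frame",cl(P,(.59,-.02),.14,.005)[::3],F))
E
```

```text
(array([ 1.6,  0.6, -0.6]), array([-0.0026,  0.0014, -0.0008]))
[ 0.0009 -0.0005 -0.0008  0.0014 -0.0012 -0.0042] 10106 11851
(array([ 5.94327391e-01, -2.73146682e-02, -1.81371334e+00,  4.98503939e-04]), np.int64(4362), np.float64(0.0013201130726745974), np.float64(-1.7400376734226161e-06))
```

View pics/w2.png

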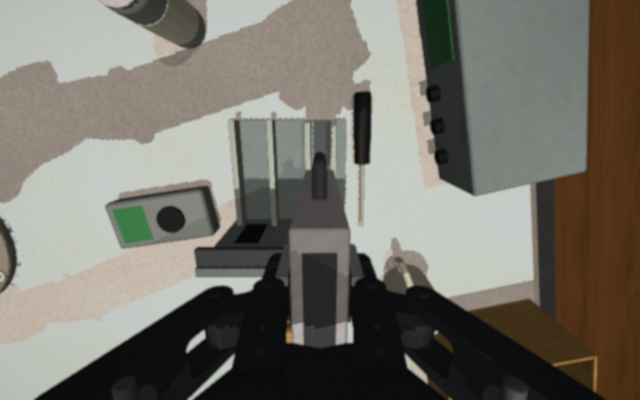

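Wrist view: slim is held well (its top at (320,270)), over the frame. The rail tops show at columns of about 237, 272, 308 and 335. The frame fit disagrees by about 4 mm sideways, so I'll measure the rails directly.

Run:
```python
from plan import *
Rz=R.from_euler('z',F[2])
for n in("top0","scene0","w2"):
    P=np.load(n+".npz")["P"].reshape(-1,3); P=P[np.isfinite(P).all(1)]
    q=Rz.inv().apply(P-[F[0],F[1],0])*1000
    a=q[(q[:,0]>-75)&(q[:,0]<40)&(abs(q[:,1])<85)]
    k=a[(a[:,2]>37)&(a[:,2]<46)]
    h,e=np.histogram(k[:,1],np.arange(-85,86,2)); print(n,[(int(e[i]),int(h[i])) for i in range(len(h)) if h[i]>2])
    k=a[(a[:,2]>5)&(a[:,2]<15)]; print("floor z",np.median(k[:,2]))
    b=q[(abs(q[:,1])<80)&(q[:,0]>40)&(q[:,0]<90)&(q[:,2]>150)&(q[:,2]<180)]
    if len(b): print("ledge/top z",np.percentile(b[:,2],[10,50,90]).round(1),"x",np.percentile(b[:,0],[1,10,50,90,99]).round(1), "y",np.percentile(b[:,1],[1,99]).round(1))
```

```text
top0 [(-77, 29), (-75, 33), (-73, 32), (-71, 32), (-69, 5), (-27, 16), (-25, 29), (-23, 35), (-21, 33), (-19, 23), (25, 36), (27, 32), (29, 32), (31, 32), (33, 6), (59, 18), (61, 35), (63, 31), (65, 38), (67, 16)]
floor z 10.900515263106092
ledge/top z [164.9 168.1 172.2] x [51.2 54.  66.2 78.1 80.8] y [-78.2  78.8]
scene0 [(-77, 14), (-75, 38), (-73, 24), (-71, 35), (-69, 36), (-27, 9), (-25, 30), (-23, 37), (-21, 32), (-19, 49), (-17, 8), (23, 3), (25, 15), (27, 47), (29, 33), (31, 42), (33, 34), (59, 9), (61, 34), (63, 36), (65, 45), (67, 52), (69, 10)]
floor z 9.98575640490984
ledge/top z [163.8 166.5 170.2] x [49.4 50.5 64.2 76.4 79.8] y [-78.7  78.5]
w2 [(-79, 5), (-77, 89), (-75, 119), (-73, 119), (-71, 148), (-69, 30), (-27, 43), (-25, 122), (-23, 120), (-21, 114), (-19, 95), (25, 63), (27, 81), (29, 52), (31, 89), (59, 36), (61, 87), (63, 52), (65, 83), (67, 30)]
floor z 10.510036234565924
ledge/top z [164.3 166.8 170.7] x [51.4 52.  64.  77.6 81.4] y [-79.2   4.3]
```

```bash
sed -i 's/25.5,60.5,-33.5,-76.5/25.5,60.5,-25.5,-76.5/' fit.py
python3 - <<'E'
from plan import *
for n in("top0","scene0","w2"):
    s=fit("frame",cl(np.load(n+".npz")["P"],(.59,-.02),.14,.005)[::2],F); print(n,s[0].round(4),s[1],s[2])
    Rz=R.from_euler('z',F[2]); print(" offset in frame mm",(Rz.inv().apply(np.r_[s[0][:2]-F[:2],0])*1000).round(2))
E
```

```text
top0 [ 5.8960e-01 -2.5100e-02 -1.8118e+00  1.3000e-03] 2166 0.0019956589492682265
 offset in frame mm [ 0.67 -0.25  0.  ]
scene0 [ 5.8990e-01 -2.4300e-02 -1.8105e+00 -1.0000e-04] 3294 0.001110336400234852
 offset in frame mm [-0.16 -0.11  0.  ]
w2 [ 5.892e-01 -2.590e-02 -1.810e+00  5.000e-04] 6531 0.0007080324507462332
 offset in frame mm [ 1.57 -0.46  0.  ]
```

```bash
sed -i 's/^F=.*/F=[.590,-.0245,-1.8105,0]/' plan.py
python3 - <<'E'
from plan import *
for z in(.2,.1,.055): print(delta(*place("slim",.04,z)))
E
```

```text
(array([ 1.6,  0.1, -0. ]), array([-0.0016,  0.001 , -0.0016]))
(array([  1.7,   0.2, 100. ]), array([-0.0016,  0.001 , -0.0016]))
(array([  1.7,   0.3, 145. ]), array([-0.0016,  0.001 , -0.0016]))
```

Call:
play_rows([
  [15, [1.7, 0.2, 20], [-0.0016, 0.001, -0.0016]],
  [15, [1.7, 0.2, 50], [-0.0016, 0.001, -0.0016]],
  [15, [1.7, 0.2, 80], [-0.0016, 0.001, -0.0016]],
  [15, [1.7, 0.2, 110], [-0.0016, 0.001, -0.0016]],
  [15, [1.7, 0.2, 132], [-0.0016, 0.001, -0.0016]],
  [15, [1.7, 0.3, 145], [-0.0016, 0.001, -0.0016]],
  [15, [1.7, 0.3, 145], [-0.0016, 0.001, -0.0016]],
  [15, [1.7, 0.3, 145], [-0.0016, 0.001, -0.0016]],
])

```text
clock: 7.32
tcp_pos: [0.6379, -0.0299, 0.1555]
orientation: [2.471, 1.939, 0.002]
contact_force: [0.1, -0.4, -3.4]
grip_width: 0.0231
```

Run:
```python
from plan import *
for z in(.055,.035,.012): print(delta(*place("slim",.04,z)))
print(cur()[2]["contact_force"])
im,d,P,K,T=grab("wrist"); cv2.imwrite("pics/w3.png",im[:,:,::-1]); np.savez("w3.npz",P=P,im=im)
s,n,q=inhand("slim",P,T); print(s.round(4),n,len(q))
p=cl(P,(.59,-.02),.14,.005)[::2]
Rz=R.from_euler('z',F[2]); Q=Rz.inv().apply(p-[F[0],F[1],0])*1000
m=(abs(Q[:,1]-47)<16)&(Q[:,2]>45)&(Q[:,0]<55)
s=fit("frame",p[~m],F); print(s,(Rz.inv().apply(np.r_[s[0][:2]-F[:2],0])*1000).round(2))
```

```text
(array([-0.1, -0.9,  1.2]), array([ 0.0019, -0.0005, -0.0003]))
(array([-0.1, -0.9, 21.2]), array([ 0.0019, -0.0005, -0.0003]))
(array([-0.1, -0.9, 44.2]), array([ 0.0019, -0.0005, -0.0003]))
[ 0.05111433 -0.4226108  -3.43870088]
[ 0.0008 -0.0001 -0.0004  0.0012 -0.0006 -0.004 ] 10102 11812
(array([ 5.89067788e-01, -2.60130276e-02, -1.80917436e+00,  5.40404075e-04]), np.int64(11090), np.float64(0.0006057313401034136), np.float64(-1.3631692126732722e-05)) [ 1.69 -0.55  0.  ]
```

View pics/w3.png

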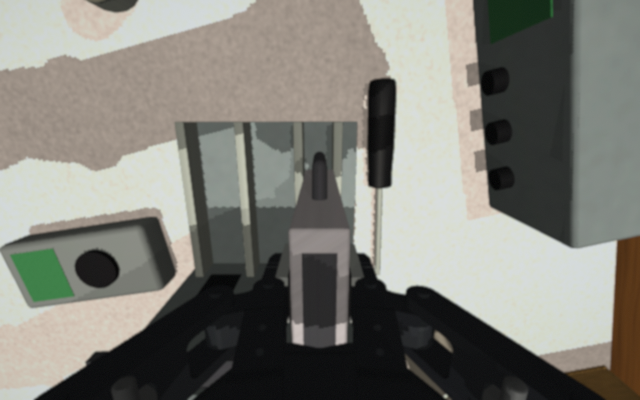

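Slim is over the narrow bay: its handle is at (320,175), between the rails at about 300 and 340. A small y and yaw trim comes next, then I'll lower it.

Call:
play_rows([
  [15, [0, -1.2, 2], [0.002, -0.0005, -0.005]],
  [15, [0, -1.2, 5], [0.002, -0.0005, -0.005]],
  [15, [0, -1.2, 10], [0.002, -0.0005, -0.005]],
  [15, [0, -1.2, 15], [0.002, -0.0005, -0.005]],
  [15, [0, -1.2, 20], [0.002, -0.0005, -0.005]],
  [15, [0, -1.2, 25], [0.002, -0.0005, -0.005]],
  [15, [0, -1.2, 25], [0.002, -0.0005, -0.005]],
])

```text
clock: 8.25
tcp_pos: [0.6365, -0.0296, 0.13]
orientation: [-2.466, -1.946, 0.001]
contact_force: [-0.1, -0.3, -2.1]
grip_width: 0.0236
```

Run:
```python
from plan import *
for z in(.035,.013): print(delta(*place("slim",.04,z)))
print(cur()[2]["contact_force"],cur()[2]["moment"])
```

```text
(array([-0.1,  0.6, -4.3]), array([-0.0009,  0.0001,  0.0049]))
(array([-0.1,  0.7, 17.7]), array([-0.0009,  0.0001,  0.0049]))
[-0.09557653 -0.32370289 -2.09013072] [ 0.04943434  0.0286005  -0.03618841]
```

Call:
play_rows([
  [15, [0, 0.3, 5], [-0.001, 0, 0]],
  [15, [0, 0.3, 10], [-0.001, 0, 0]],
  [15, [0, 0.3, 14], [-0.001, 0, 0]],
  [15, [0, 0.3, 17], [-0.001, 0, 0]],
  [15, [0, 0.3, 19], [-0.001, 0, 0]],
  [15, [0, 0.3, 20], [-0.001, 0, 0]],
  [15, [0, 0.3, 20], [-0.001, 0, 0]],
])

```text
clock: 9.12
tcp_pos: [0.6368, -0.0297, 0.1103]
orientation: [2.466, 1.946, -0.0]
contact_force: [-2.0, -0.9, 1.3]
grip_width: 0.0233
```

Run:
```python
from plan import *
for x in(.04,.07): print(delta(*place("slim",x,.010)))
print(cur()[2]["contact_force"],cur()[2]["moment"])
im,d,P,K,T=grab("wrist")
s,n,q=inhand("slim",P,T); print(s.round(4),n)
```

```text
(array([-0.1,  0.3,  1. ]), array([0.0002, 0.0003, 0.0048]))
(array([-30.1,   0.2,   1. ]), array([0.0002, 0.0003, 0.0048]))
[-2.01361358 -0.92889906  1.34630002] [-0.00117848  0.43216616  0.03325368]
[ 0.0002  0.0008 -0.0004  0.0076  0.0039 -0.0028] 10540
```

Call:
play_rows([
  [15, [-2, -0.5, 0], [0, 0, 0]],
  [15, [-6, -0.5, 0], [0, 0, 0]],
  [15, [-11, -0.5, 0], [0, 0, 0]],
  [15, [-16, -0.5, 0], [0, 0, 0]],
  [15, [-21, -0.5, 0], [0, 0, 0]],
  [15, [-25, -0.5, 0], [0, 0, 0]],
  [15, [-27, -0.5, 0], [0, 0, 0]],
  [15, [-27, -0.5, 0], [0, 0, 0]],
])

```text
clock: 10.18
tcp_pos: [0.63, -0.0563, 0.1104]
orientation: [2.466, 1.945, -0.0]
contact_force: [0.1, -0.5, -0.9]
grip_width: 0.023
```

Run:
```python
from plan import *
for x in(.07,): print(delta(*place("slim",x,.010)))
print(cur()[2]["contact_force"],cur()[2]["moment"])
im,d,P,K,T=grab("wrist")
s,n,q=inhand("slim",P,T); print(s.round(4),n)
```

```text
(array([-2.6,  0.6,  1.1]), array([0.0003, 0.0006, 0.0045]))
[ 0.14471669 -0.50288651 -0.91211537] [-0.11900675 -0.00785796 -0.03496364]
[ 0.0002  0.0021 -0.0003  0.0165  0.0041  0.0003] 10555
```

Call:
play_rows([
  [15, [-1, 0.5, 0], [0, 0, 0]],
  [15, [-1.5, 0.8, 0], [0, 0, 0]],
  [15, [-2, 0.8, 0], [0, 0, 0]],
  [15, [-2.5, 0.8, 0], [0, 0, 0]],
  [15, [-3, 0.8, 0], [0, 0, 0]],
  [15, [-3.5, 0.8, 0], [0, 0, 0]],
  [15, [-4, 0.8, 0], [0, 0, 0]],
])

```text
clock: 11.1
tcp_pos: [0.6299, -0.0601, 0.1103]
orientation: [2.466, 1.945, -0.0]
contact_force: [0.5, 1.4, -1.9]
grip_width: 0.023
```

Run:
```python
from plan import *
for x in(.07,): print(delta(*place("slim",x,.010)))
print(cur()[2]["contact_force"],cur()[2]["moment"])
im,d,P,K,T=grab("wrist")
s,n,q=inhand("slim",P,T); print(s.round(4),n)
```

```text
(array([ 1.2, -0.2,  1. ]), array([0.0003, 0.0004, 0.0045]))
[ 0.53579979  1.40231182 -1.86537837] [ 0.47091169 -0.12325033 -0.04747951]
[ 0.0001 -0.0007 -0.0003 -0.0034  0.0051  0.0063] 10571
```

Call:
play_rows([
  [15, [-0.5, 0, 0], [0, 0, 0]],
  [15, [-0.8, 0, 0], [0, 0, 0]],
  [15, [-1.2, 0, 0], [0, 0, 0]],
  [15, [-1.2, 0, 0], [0, 0, 0]],
])

```text
clock: 11.65
tcp_pos: [0.6298, -0.0601, 0.1104]
orientation: [-2.466, -1.947, -0.002]
contact_force: [0.8, 4.9, -2.4]
grip_width: 0.0232
```

Run:
```python
from plan import *
for x in(.07,): print(delta(*place("slim",x,.010)))
print(cur()[2]["contact_force"],cur()[2]["moment"])
im,d,P,K,T=grab("wrist")
s,n,q=inhand("slim",P,T); print(s.round(4),n)
```

```text
(array([ 1.2, -0.1,  1.1]), array([ 0.0006, -0.0009,  0.0056]))
[ 0.84802812  4.91953403 -2.40670354] [ 0.9751294  -0.30541749 -0.02534127]
[ 0.0001 -0.0008 -0.0003 -0.0036  0.0042  0.0045] 10582
```

Call:
play_rows([
  [15, [-0.3, 0, 0.6], [0, 0, 0]],
  [15, [-0.3, 0, 1.2], [0, 0, 0]],
  [15, [-0.3, 0, 1.2], [0, 0, 0]],
  [26, [-0.3, 0, 1.2], [0, 0, 0]],
  [30, [-0.3, 0, 1.2], [0, 0, 0]],
  [36, [-0.3, 0, 1.2], [0, 0, 0]],
  [44, [-0.3, 0, 1.2], [0, 0, 0]],
], squeeze=30)

```text
clock: 12.58
tcp_pos: [0.6297, -0.0608, 0.109]
orientation: [-2.466, -1.946, -0.001]
contact_force: [-0.8, -0.2, -0.2]
grip_width: 0.0437
```

Run:
```python
from plan import *
print(delta(*place("slim",.07,.010)))
print(cur()[2]["contact_force"])
im,d,P,K,T=grab("wrist"); cv2.imwrite("pics/w4.png",im[:,:,::-1])
s,n,q=inhand("slim",P,T); print(s.round(4),n)
```

```text
(array([ 1.8, -0.1, -0.3]), array([ 0.0004, -0.0005,  0.0052]))
[-0.75068027 -0.24323015 -0.20543984]
[-0.0006 -0.0042  0.0009 -0.0196  0.0042 -0.0403] 9768
```

Call:
play_rows([
  [50, [0.3, 0, -3], [0, 0, 0]],
  [60, [0.3, 0, -15], [0, 0, 0]],
  [70, [0.3, 0, -40], [0, 0, 0]],
  [80, [0.3, 0, -75], [0, 0, 0]],
  [85, [0.3, 0, -120], [0, 0, 0]],
  [85, [0.3, 0, -165], [0, 0, 0]],
  [85, [0.3, 0, -165], [0, 0, 0]],
])

```text
clock: 13.5
tcp_pos: [0.6321, -0.0602, 0.2796]
orientation: [2.461, 1.943, 0.012]
contact_force: [-0.1, -0.4, -0.7]
grip_width: 0.0849
```

```bash
cat >> plan.py <<'E'
def standing(k,P,x=.07,z=.010,f=None):
    """module pose error wrt frame-nominal home: s=(dx,dy,dz,rx,ry,rz) of origin, and frame fit offset"""
    f=f or F; Rz=R.from_euler('z',f[2]); p=P.reshape(-1,3); p=p[np.isfinite(p).all(1)]
    Q=Rz.inv().apply(p-[f[0],f[1],0]); y0=.047 if k=="slim" else -.047
    bs=SL if k=="slim" else WD; hw=bs[0][1][1]; q=Q-[x-.04,y0,z]
    q=q[(abs(q[:,1])<hw+.01)&(q[:,0]>-.043)&(q[:,0]<.045)&(q[:,2]>.04)&(q[:,2]<.146)]
    q=q[~((q[:,0]>.015)&(q[:,2]>.143))]
    s=np.zeros(6)
    for w in(.012,.008,.005):
        f0=lambda s,q:sdf(R.from_rotvec(s[3:]).inv().apply(q-s[:3]),bs)
        kk=abs(f0(s,q))<w; s=least_squares(lambda s:np.r_[f0(s,q[kk])*1000,s*[50,50,50,20,20,20]],s,loss='soft_l1').x
    m=(Q[:,0]<.048)&(Q[:,2]>.045)
    g=fit("frame",p[~m&(np.hypot(p[:,0]-.59,p[:,1]+.02)<.14)&(p[:,2]>.005)][::2],f)
    return s.round(4),kk.sum(),np.r_[Rz.inv().apply(np.r_[g[0][:2]-f[:2],0])[:2],g[0][3],g[0][2]-f[2]].round(4),g[1:]
E
python3 - <<'E'
from plan import *
for n in("wrist","scene","top"):
    im,d,P,K,T=grab(n); cv2.imwrite(f"pics/{n}5.png",im[:,:,::-1]); print(n,*standing("slim",P))
    if n=="wrist": print(cur()[1])
E
```

```text
wrist [ 0.0018 -0.0067  0.0009 -0.043  -0.0034 -0.0535] 1831 [ 0.0016 -0.0005  0.0005  0.0005] (np.int64(9979), np.float64(0.0006817710137182411), np.float64(-1.170605372882716e-05))
[ 0.63075111 -0.06031831  0.27691029]
scene [-0.      0.0008  0.      0.0021 -0.0004  0.0069] 1205 [-0.0002 -0.0001 -0.0001 -0.0001] (np.int64(2627), np.float64(0.0011872456240241123), np.float64(-1.9619918952065718e-05))
top [-0.005   0.0008  0.004   0.0013  0.0562  0.0071] 47 [-0.036   0.      0.0011  0.0114] (np.int64(1196), np.float64(0.0021062355772792163), np.float64(-9.578158299356973e-05))
```

View pics/wrist5.png

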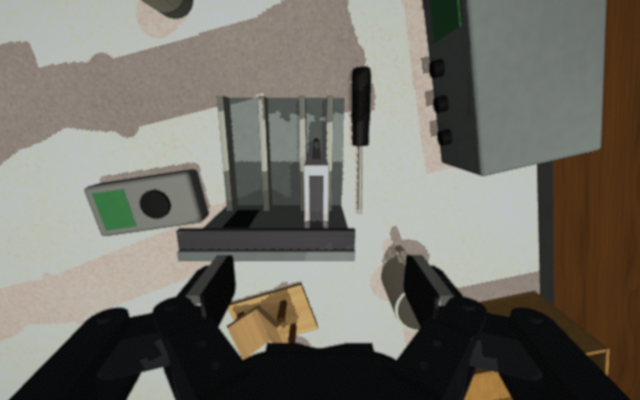

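Slim stands home under the ledge (its top at (316,195), the ledge front at row 228), and the scene fit confirms it within 1 mm. The wide module is next.

Run:
```python
from plan import *
from scipy.spatial.transform import Slerp
Rc,tc,o=cur(); Rt,tt=grasp("wide",.09,.08); print(tc,tt)
sl=Slerp([0,1],R.concatenate([Rc,Rt]))
for a in(.25,.5,.75,1):
  p=tc+(tt-tc)*a; p[2]=.30 if a<1 else tt[2]; print(a,delta(sl(a),p))
```

```text
[ 0.62918854 -0.06048577  0.2737907 ] [0.57162181 0.31194646 0.26753701]
0.25 (array([ 87.2, -35.6, -26.2]), array([ 0.1495, -0.0379, -0.12  ]))
0.5 (array([174.5, -71.2, -26.1]), array([ 0.299 , -0.0759, -0.24  ]))
0.75 (array([ 261.7, -106.8,  -26.1]), array([ 0.4485, -0.1138, -0.36  ]))
1 (array([ 348.9, -142.5,    6.4]), array([ 0.598 , -0.1518, -0.4799]))
```

Call:
play_rows([
  [85, [40, -16, -20], [0.07, -0.018, -0.055]],
  [85, [87, -36, -26], [0.15, -0.038, -0.12]],
  [85, [130, -53, -26], [0.225, -0.057, -0.18]],
  [85, [174, -71, -26], [0.3, -0.076, -0.24]],
  [85, [218, -89, -26], [0.375, -0.095, -0.3]],
  [85, [262, -107, -26], [0.45, -0.114, -0.36]],
  [85, [305, -125, -10], [0.525, -0.133, -0.42]],
  [85, [349, -142.5, 6], [0.598, -0.152, -0.48]],
])

```text
clock: 14.65
tcp_pos: [0.5711, 0.3128, 0.2661]
orientation: [-1.635, -2.133, 0.678]
contact_force: [1.7, -0.3, 0.2]
grip_width: 0.0851
```

Run:
```python
from plan import *
im,d,P,K,T=grab("wrist"); print(delta(*grasp("wide",.09,.08)))
im,d,P,K,T=grab("wrist"); cv2.imwrite("pics/w6.png",im[:,:,::-1])
s=fit("wide",cl(P,(.5,.29),.14),W); print(s)
for b in(.09,.05,0): print(delta(*grasp("wide",b,s=list(s[0]))))
print(cur()[2]["joints"].round(2))
```

```text
(array([-9.3, -1.8, -7.2]), array([-0.0155,  0.0033,  0.0134]))
(array([4.97338579e-01, 2.85691958e-01, 3.39771782e+00, 7.89864673e-04]), np.int64(5040), np.float64(0.0009670669082144117), np.float64(-6.505162368322312e-05))
(array([-7.8, 43.9, 58.3]), array([-0.0127,  0.0067,  0.0147]))
(array([-7.6, 44.4, 98.3]), array([-0.0127,  0.0067,  0.0147]))
(array([ -7.2,  45. , 148.3]), array([-0.0127,  0.0067,  0.0147]))
[-0.3   0.83 -0.48  1.06  0.09  1.89 -0.47]
```

Call:
play_rows([
  [85, [-5, 22, 25], [-0.008, 0.004, 0.008]],
  [85, [-7.6, 44, 50], [-0.0127, 0.005, 0.0147]],
  [85, [-7.6, 44, 75], [-0.0127, 0.005, 0.0147]],
  [85, [-7.6, 44, 98], [-0.0127, 0.005, 0.0147]],
  [85, [-7.6, 44, 98], [-0.0127, 0.005, 0.0147]],
  [85, [-7.6, 44, 98], [-0.0127, 0.005, 0.0147]],
])

```text
clock: 15.5
tcp_pos: [0.5487, 0.3051, 0.1564]
orientation: [-1.644, -2.13, 0.672]
contact_force: [-0.8, 0.7, 0.7]
grip_width: 0.085
```

```bash
sed -i 's/W=\[.*/W=[.4977,.2859,3.4,.0006]/' plan.py
python3 - <<'E'
from plan import *
im,d,P,K,T=grab("wrist")
print(fit("wide",cl(P,(.5,.29),.14),W))
for b in(.03,0): print(delta(*grasp("wide",b)))
print(cur()[2]["contact_force"])
E
```

```text
(array([ 4.98942037e-01,  2.85925354e-01,  3.39595893e+00, -1.80117998e-04]), np.int64(10180), np.float64(0.0007281451917903403), np.float64(1.4767728283848758e-06))
(array([ 0.3,  0.5, 21.2]), array([ 0.0012, -0.0002, -0.0021]))
(array([ 0.3,  0.5, 51.2]), array([ 0.0012, -0.0002, -0.0021]))
[-0.03157459  0.05184702  0.77876853]
```

Call:
play_rows([
  [85, [0.3, 1.2, 18], [0.001, 0, 0.002]],
  [85, [0.3, 1.2, 36], [0.001, 0, 0.002]],
  [85, [0.3, 1.2, 51], [0.001, 0, 0.002]],
  [70, [0.3, 1.2, 51], [0.001, 0, 0.002]],
  [58, [0.3, 1.2, 51], [0.001, 0, 0.002]],
  [50, [0.3, 1.2, 51], [0.001, 0, 0.002]],
  [45, [0.3, 1.2, 51], [0.001, 0, 0.002]],
  [42, [0.3, 1.2, 51], [0.001, 0, 0.002]],
], squeeze=60)

```text
clock: 16.55
tcp_pos: [0.5217, 0.2985, 0.1143]
orientation: [-1.646, -2.129, 0.672]
contact_force: [-0.6, -1.0, -0.2]
grip_width: 0.0422
```

Call:
play_rows([
  [38, [0, 0, 0], [0, 0, 0]],
  [34, [0, 0, 0], [0, 0, 0]],
  [30, [0, 0, 0], [0, 0, 0]],
  [30, [0, 0, 0], [0, 0, 0]],
], squeeze=90)

```text
clock: 17.05
tcp_pos: [0.5217, 0.2986, 0.1146]
orientation: [-1.646, -2.129, 0.672]
contact_force: [-0.9, -0.8, 5.1]
grip_width: 0.0388
```

Gripped (38.8 mm). I'll lift straight up.

Call:
play_rows([
  [30, [0, -3, -4], [0, 0, 0]],
  [30, [0, -9, -12], [0, 0, 0]],
  [30, [0, -20, -29], [0, 0, 0]],
  [30, [0, -38, -54], [0, 0, 0]],
  [30, [0, -58, -83], [0, 0, 0]],
  [30, [0, -80, -114], [0, 0, 0]],
  [30, [0, -100, -143], [0, 0, 0]],
  [30, [0, -110, -158], [0, 0, 0]],
])

```text
clock: 18.05
tcp_pos: [0.5223, 0.2996, 0.3103]
orientation: [-1.647, -2.131, 0.667]
contact_force: [-0.9, 0.4, -6.6]
grip_width: 0.039
```

Run:
```python
from plan import *
from scipy.spatial.transform import Slerp
im,d,P,K,T=grab("wrist"); print(inhand("wide",P,T)[:2])
Rc,tc,o=cur(); Rt,tt=place("wide",.02,.20); print(tc,tt,o["contact_force"],o["grip_width"],o["joints"].round(2))
sl=Slerp([0,1],R.concatenate([Rc,Rt]))
for a in(.25,.5,.75,1):
  p=tc+(tt-tc)*a; p[2]=.31 if a<1 else tt[2]; print(a,delta(sl(a),p))
```

```text
(array([ 0.00055857, -0.00047591, -0.0018151 , -0.00270602,  0.00070604,
        0.00254697]), np.int64(16140))
[0.52257761 0.29984958 0.31159844] [0.55051659 0.01191511 0.2993    ] [ 0.46663372 -0.31820581 -3.13068015] 0.03902149469007764 [-0.26  0.7  -0.5   1.19  0.04  1.87 -0.49]
0.25 (array([-71.4,  -8.5,   7.8]), array([-0.1482,  0.0374,  0.1198]))
0.5 (array([-142.8,  -17.8,   14.3]), array([-0.2964,  0.0749,  0.2397]))
0.75 (array([-214.3,  -27.2,   20.8]), array([-0.4446,  0.1123,  0.3595]))
1 (array([-285.7,  -30.5,   36.1]), array([-0.5928,  0.1498,  0.4794]))
```

Call:
play_rows([
  [30, [-20, -2, 2], [-0.045, 0.01, 0.035]],
  [30, [-55, -7, 6], [-0.115, 0.03, 0.09]],
  [30, [-95, -12, 10], [-0.2, 0.05, 0.16]],
  [30, [-143, -18, 14], [-0.296, 0.075, 0.24]],
  [30, [-190, -24, 18], [-0.395, 0.1, 0.32]],
  [30, [-235, -28, 23], [-0.49, 0.123, 0.395]],
  [30, [-268, -30, 30], [-0.555, 0.14, 0.45]],
  [30, [-286, -30.5, 36], [-0.593, 0.15, 0.479]],
])

```text
clock: 19.1
tcp_pos: [0.5488, 0.0089, 0.2983]
orientation: [-2.475, -1.935, 0.003]
contact_force: [0.5, 1.2, -6.7]
grip_width: 0.0393
```

Call:
play_rows([
  [30, [0, 0, 0], [0, 0, 0]],
  [30, [0, 0, 0], [0, 0, 0]],
])

```text
clock: 19.35
tcp_pos: [0.5481, 0.01, 0.2978]
orientation: [-2.472, -1.935, 0.005]
contact_force: [-0.9, -0.1, -6.2]
grip_width: 0.0391
```

Run:
```python
from plan import *
im,d,P,K,T=grab("wrist"); print(inhand("wide",P,T)[:2])
print(standing("wide",P)[2:])
for z in(.2,.1,.055): print(delta(*place("wide",.038,z)))
```

```text
(array([ 0.00123274, -0.00098031, -0.00044875, -0.00305006,  0.00072682,
        0.00032515]), np.int64(16147))
(array([ 0.0018, -0.    ,  0.0005,  0.0082]), (np.int64(3675), np.float64(0.0008616408938512819), np.float64(8.571392338568504e-06)))
(array([-16.2,   1.6,  -1.3]), array([-0.0033,  0.0005, -0.0017]))
(array([-16.1,   2. ,  98.7]), array([-0.0033,  0.0005, -0.0017]))
(array([-16.1,   2.1, 143.7]), array([-0.0033,  0.0005, -0.0017]))
```

Call:
play_rows([
  [30, [-8, 2, 15], [-0.003, 0, -0.002]],
  [30, [-16, 2.4, 40], [-0.003, 0, -0.002]],
  [30, [-16, 2.4, 70], [-0.003, 0, -0.002]],
  [30, [-16, 2.4, 100], [-0.003, 0, -0.002]],
  [30, [-16, 2.5, 125], [-0.003, 0, -0.002]],
  [30, [-16, 2.5, 143], [-0.003, 0, -0.002]],
  [30, [-16, 2.5, 143], [-0.003, 0, -0.002]],
  [30, [-16, 2.5, 143], [-0.003, 0, -0.002]],
])

```text
clock: 20.4
tcp_pos: [0.5474, -0.0054, 0.1557]
orientation: [2.47, 1.94, 0.001]
contact_force: [0.1, -0.2, -6.1]
grip_width: 0.0389
```

Run:
```python
from plan import *
im,d,P,K,T=grab("wrist"); cv2.imwrite("pics/w7.png",im[:,:,::-1]); print(inhand("wide",P,T)[:2])
print(standing("wide",P)[2:])
for z in(.055,.030,.012): print(delta(*place("wide",.038,z)))
print(cur()[2]["contact_force"])
```

```text
(array([ 0.00060546, -0.00072962, -0.00052438, -0.00273111,  0.00118957,
        0.0013123 ]), np.int64(16155))
(array([-0.0084, -0.0003,  0.0005,  0.0086]), (np.int64(7105), np.float64(0.0009979587950434978), np.float64(2.3676610703455073e-05)))
(array([-0.5, -1.3,  1.7]), array([ 0.0016, -0.    ,  0.0005]))
(array([-0.5, -1.3, 26.7]), array([ 0.0016, -0.    ,  0.0005]))
(array([-0.5, -1.3, 44.7]), array([ 0.0016, -0.    ,  0.0005]))
[ 0.01067253  0.70619943 -6.59231839]
```

View pics/w7.png

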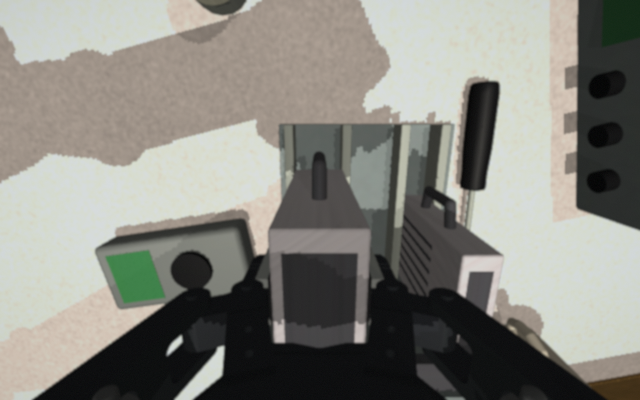

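The wide handle is at (320,175), centred between its rails at about 290 and 347, and slim stands untouched at the right. Lowering.

Call:
play_rows([
  [30, [-0.5, -1, 3], [0.0016, 0, 0]],
  [30, [-0.5, -1, 7], [0.0016, 0, 0]],
  [30, [-0.5, -1, 12], [0.0016, 0, 0]],
  [30, [-0.5, -1, 17], [0.0016, 0, 0]],
  [30, [-0.5, -1, 22], [0.0016, 0, 0]],
  [30, [-0.5, -1, 27], [0.0016, 0, 0]],
  [30, [-0.5, -1, 27], [0.0016, 0, 0]],
])

```text
clock: 21.32
tcp_pos: [0.5462, -0.0057, 0.1285]
orientation: [-2.47, -1.94, 0.001]
contact_force: [0.5, -0.2, -5.3]
grip_width: 0.0393
```

Run:
```python
from plan import *
print(delta(*place("wide",.038,.012)))
print(cur()[2]["contact_force"],cur()[2]["moment"])
```

```text
(array([ 0.1,  0. , 17.2]), array([-0.0011,  0.0002,  0.0004]))
[ 0.48962187 -0.17822265 -5.34529869] [ 0.06818046 -0.0032675  -0.01898564]
```

Call:
play_rows([
  [30, [0, 0.3, 5], [-0.001, 0, 0]],
  [30, [0, 0.3, 10], [-0.001, 0, 0]],
  [30, [0, 0.3, 14], [-0.001, 0, 0]],
  [30, [0, 0.3, 17], [-0.001, 0, 0]],
  [30, [0, 0.3, 18], [-0.001, 0, 0]],
  [30, [0, 0.3, 18.3], [-0.001, 0, 0]],
  [30, [0, 0.3, 18.3], [-0.001, 0, 0]],
])

```text
clock: 22.2
tcp_pos: [0.5465, -0.0058, 0.1103]
orientation: [2.47, 1.94, -0.0]
contact_force: [-1.1, 1.5, -5.1]
grip_width: 0.0393
```

Run:
```python
from plan import *
im,d,P,K,T=grab("wrist"); print(inhand("wide",P,T)[:2])
print(delta(*place("wide",.07,.010)))
print(cur()[2]["contact_force"],cur()[2]["moment"])
```

```text
(array([ 0.00019266, -0.00085528, -0.00029196, -0.00385886,  0.0045318 ,
        0.00282439]), np.int64(16672))
(array([-31.9,  -0.4,   1. ]), array([0.0003, 0.0001, 0.0004]))
[-0.55245374  0.23835966 -4.80068673] [ 0.07093932  0.12309354 -0.031982  ]
```

Near the floor with hardly any load. Sliding in.

Call:
play_rows([
  [30, [-2, 0, 0], [0, 0, 0]],
  [30, [-6, 0, 0], [0, 0, 0]],
  [30, [-11, 0, 0], [0, 0, 0]],
  [30, [-16, 0, 0], [0, 0, 0]],
  [30, [-21, 0, 0], [0, 0, 0]],
  [30, [-26, 0, 0], [0, 0, 0]],
  [30, [-29, 0, 0], [0, 0, 0]],
  [30, [-29, 0, 0], [0, 0, 0]],
])

```text
clock: 23.25
tcp_pos: [0.5396, -0.0344, 0.1103]
orientation: [2.471, 1.939, -0.0]
contact_force: [-0.2, -1.3, -5.6]
grip_width: 0.0391
```

Run:
```python
from plan import *
im,d,P,K,T=grab("wrist"); print(inhand("wide",P,T)[:2])
print(delta(*place("wide",.07,.010)))
print(cur()[2]["contact_force"],cur()[2]["moment"])
```

```text
(array([ 0.00047945, -0.0009538 , -0.00025831, -0.00424345,  0.00417501,
        0.0021707 ]), np.int64(16647))
(array([-2.7, -0.3,  1. ]), array([0.0002, 0.0004, 0.0002]))
[ 0.05436844 -0.9816075  -4.18135886] [-0.04957746  0.01539543 -0.00204548]
```

Call:
play_rows([
  [30, [-1, 0, 0], [0, 0, 0]],
  [30, [-2, 0, 0], [0, 0, 0]],
  [30, [-2.7, 0, 0], [0, 0, 0]],
  [30, [-3.3, 0, 0], [0, 0, 0]],
  [30, [-3.9, 0, 0], [0, 0, 0]],
  [30, [-4.4, 0, 0], [0, 0, 0]],
  [30, [-4.8, 0, 0], [0, 0, 0]],
  [30, [-4.8, 0, 0], [0, 0, 0]],
])

```text
clock: 24.3
tcp_pos: [0.5387, -0.038, 0.1104]
orientation: [-2.47, -1.941, -0.001]
contact_force: [1.5, 5.0, -5.9]
grip_width: 0.0388
```

Run:
```python
from plan import *
im,d,P,K,T=grab("wrist"); print(inhand("wide",P,T)[:2])
print(delta(*place("wide",.07,.010)))
print(cur()[2]["contact_force"],cur()[2]["moment"])
```

```text
(array([ 0.00013202, -0.0006853 , -0.00026972, -0.00262381,  0.00464566,
        0.00223258]), np.int64(16673))
(array([ 1.3, -0.3,  1.1]), array([ 0.0004, -0.0006,  0.0008]))
[ 0.22142666  4.63207174 -6.10140689] [ 0.92585639 -0.31039668 -0.08200898]
```

Call:
play_rows([
  [30, [-0.3, 0.2, 0.6], [0, 0, 0]],
  [30, [-0.3, 0.2, 1.2], [0, 0, 0]],
  [30, [-0.3, 0.2, 1.3], [0, 0, 0]],
  [42, [-0.3, 0.2, 1.3], [0, 0, 0]],
  [46, [-0.3, 0.2, 1.3], [0, 0, 0]],
  [52, [-0.3, 0.2, 1.3], [0, 0, 0]],
  [60, [-0.3, 0.2, 1.3], [0, 0, 0]],
  [66, [-0.3, 0.2, 1.3], [0, 0, 0]],
], squeeze=30)

```text
clock: 25.35
tcp_pos: [0.5388, -0.0385, 0.109]
orientation: [-2.47, -1.941, -0.001]
contact_force: [-0.9, 0.2, -0.3]
grip_width: 0.0658
```

Call:
play_rows([
  [66, [0.3, 0, -3], [0, 0, 0]],
  [70, [0.3, 0, -15], [0, 0, 0]],
  [75, [0.3, 0, -40], [0, 0, 0]],
  [80, [0.3, 0, -75], [0, 0, 0]],
  [80, [0.3, 0, -115], [0, 0, 0]],
  [80, [0.3, 0, -165], [0, 0, 0]],
  [80, [40, -20, -200], [0, 0, 0]],
  [80, [80, -40, -200], [0, 0, 0]],
])

```text
clock: 26.35
tcp_pos: [0.5203, 0.0499, 0.3135]
orientation: [2.469, 1.936, 0.011]
contact_force: [0.5, 0.9, -0.7]
grip_width: 0.0803
```

Run:
```python
from plan import *
a={}
for n in("scene","wrist"):
    im,d,P,K,T=grab(n); cv2.imwrite(f"pics/{n}8.png",im[:,:,::-1])
    for k in("slim","wide"): print(n,k,*standing(k,P))
print(cur()[2]["contact_force"])
```

```text
scene slim [ 0.0001  0.0007  0.0001  0.001  -0.0021  0.0062] 1198 [-0.0003 -0.0001 -0.     -0.0018] (np.int64(2267), np.float64(0.0012948013204368643), np.float64(-3.674486540987919e-05))
scene wide [-0.0002  0.0009  0.0002  0.0026  0.0004  0.0037] 1421 [-0.0003 -0.0001 -0.     -0.0018] (np.int64(2267), np.float64(0.0012948013204368643), np.float64(-3.674486540987919e-05))
wrist slim [ 0.0011  0.      0.0006 -0.0006  0.002   0.0009] 1892 [ 0.0015 -0.0001  0.0005  0.0039] (np.int64(5429), np.float64(0.0008235230777698129), np.float64(3.9556436930758554e-05))
wrist wide [ 0.0015 -0.0007  0.0007 -0.0056 -0.0005 -0.0169] 2869 [ 0.0015 -0.0001  0.0005  0.0039] (np.int64(5429), np.float64(0.0008235230777698129), np.float64(3.9556436930758554e-05))
[-0.09915638  0.26924754  0.98252364]
```

View pics/scene8.png

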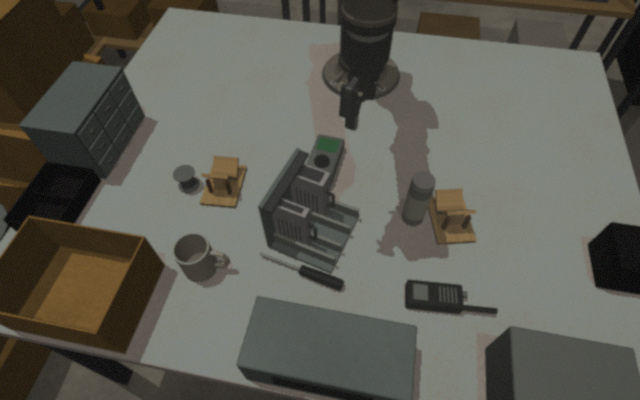

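View pics/wrist8.png

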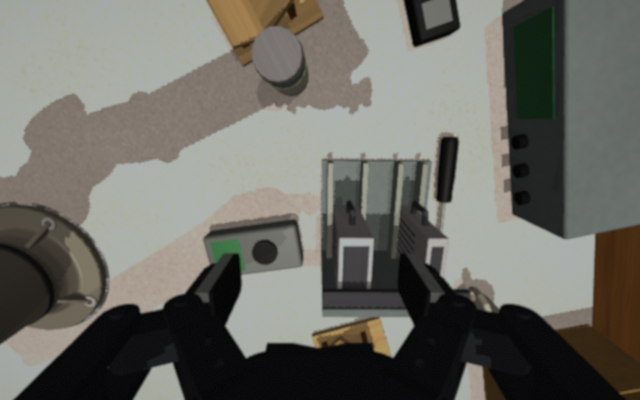

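Both modules stand in their bays against the backplane: wide at (313,190) and slim at (293,218) in the scene view. The bystanders are at the same pixels as at the start. I'll let the arm settle, then hand in.

Call:
play_rows([
  [80, [0, 0, 0], [0, 0, 0]],
  [80, [0, 0, 0], [0, 0, 0]],
])

```text
clock: 26.7
tcp_pos: [0.5179, 0.0541, 0.3115]
orientation: [2.463, 1.95, 0.007]
contact_force: [-0.4, -0.3, 0.1]
grip_width: 0.0801
```

```bash
python3 -c "
from bench import r
print(r.hand_in())"
```

```text
the job is handed in; nothing more can be done
None
```

I stood the slim module in the narrow bay and the wide module in the broad bay. Each was slid back under the ledge until it touched the backplane with about 5 N, then released. I handed the job in at about 27 s, with the arm clear and holding still; no verdict came back.

**Final position:** in the last scene-camera fit, both modules were within 1 mm of home in every direction and within 0.007 rad of upright and square. In the pictures the bystanders showed no visible movement; I did not measure them.

**Checks that disagreed:**
- **Wide module's yaw:** the last wrist-camera fit, which sees mainly the module's top and front edge, gave -0.017 rad against +0.004 rad from the scene camera. Both are inside the 0.06 rad limit.
- **Slim module after release:** the wrist fits just after I let go were clearly off, reading up to 6.7 mm sideways and 0.054 rad of yaw. The scene fit then, and both cameras at the end, put it within 1 mm sideways.
- **Frame rails:** an early frame fit was about 4 mm off sideways because I had entered one rail wrongly in my model. I corrected that before lowering anything.
- **Slim module's slide:** it leaned about 0.017 rad in the grip on the way in, which a small sideways trim removed.

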